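# Pack the snack carrier in order

### The job

Pack the snack carrier for the break: build the stack on its round red-ringed base one piece at a time, letting go of each, first the white tin, then the green, then the blue, each nested fully home and upright in the one below, and close it with the black-knobbed steel lid. Leave the yellow tin, the jar and the mug where they stand.

Things in the scene. Friction and masses are not known exactly. Their poses are not given: they have to be found in the camera images.
- white_tin: White open round tin, 60 mm outside diameter, 46 mm tall, 3 mm wall, about 120 g, standing upright. Its lowest 8 mm is a steel foot, 42 mm wide at the bottom, tapering out to 51 mm below a flat shoulder. The foot drops into the 54 mm mouth of another tin until the shoulder rests on the rim: its origin is then 38 mm above the lower tin's. Origin: centre of its underside, z up; yaw does not matter.
- green_tin: Green open round tin, 60 mm outside diameter, 46 mm tall, 3 mm wall, about 120 g, standing upright. Its lowest 8 mm is a steel foot, 42 mm wide at the bottom, tapering out to 51 mm below a flat shoulder. The foot drops into the 54 mm mouth of another tin until the shoulder rests on the rim: its origin is then 38 mm above the lower tin's. Origin: centre of its underside, z up; yaw does not matter.
- blue_tin: Blue open round tin, 60 mm outside diameter, 46 mm tall, 3 mm wall, about 120 g, standing upright. Its lowest 8 mm is a steel foot, 42 mm wide at the bottom, tapering out to 51 mm below a flat shoulder. The foot drops into the 54 mm mouth of another tin until the shoulder rests on the rim: its origin is then 38 mm above the lower tin's. Origin: centre of its underside, z up; yaw does not matter.
- lid: Steel lid, black knob up, about 80 g. From below: an 8 mm high plug shaped like the tins' foot (42 to 51 mm wide), a disc of 62 mm diameter (8 to 12 mm above the origin) and an upright cylindrical knob of 18 mm diameter (12 to 40 mm above the origin). Closed on a tin, its origin is 38 mm above that tin's. Origin: centre of its underside, z up.
- base: Base of the carrier, fixed to the table: bright steel plate of 90 mm diameter, 4 mm thick, with a red seat ring (outside 64 mm, inside 54 mm, top 14 mm above the table) and two brass lugs, 10 mm high, outside it. A tin's foot drops into the ring; the tin's origin is then 6 mm above the base's. Origin: centre of its underside, z up.
- yellow_tin: Yellow tin of the same shape and size as the others; not part of this stack, to be left alone. Origin: centre of its underside.
- jar: Amber glass jar with a red cap, 64 mm diameter, 90 mm tall, loose; to be left alone. Origin: centre of its underside.
- mug: Terracotta-coloured mug, 76 mm diameter, 85 mm tall, with a handle towards its own +y, loose; to be left alone. Origin: centre of its underside.
Not all that is in view belongs to the job. What is shaped like the lid but brown or pink is not meant.

How it is judged (in metres and radians):
On the way, in this order (a step that is already met when the one before it is completed fails the run):
1. The white tin sits in the ring of the base, let go (horizontal distance between white_tin and base below 0.005 m and z of white_tin in the frame of base between 0.003 and 0.009 m and angle between white_tin's own z axis and vertical below 0.07 rad and contact force between the fingers and white_tin below 0.3 N and linear speed of white_tin below 0.03 m/s), for 0.2 s.
2. The green tin is nested on the white one, let go (horizontal distance between white_tin and base below 0.005 m and z of white_tin in the frame of base between 0.003 and 0.009 m and angle between each of white_tin, green_tin's own z axis and vertical below 0.07 rad and horizontal distance between green_tin and white_tin below 0.005 m and z of green_tin in the frame of white_tin between 0.035 and 0.041 m and contact force between the fingers and green_tin below 0.3 N and linear speed of green_tin below 0.03 m/s), for 0.2 s.
3. The blue tin is nested on the green one, let go (horizontal distance between white_tin and base below 0.005 m and z of white_tin in the frame of base between 0.003 and 0.009 m and angle between each of white_tin, green_tin, blue_tin's own z axis and vertical below 0.07 rad and horizontal distance between green_tin and white_tin below 0.005 m and z of green_tin in the frame of white_tin between 0.035 and 0.041 m and horizontal distance between blue_tin and green_tin below 0.005 m and z of blue_tin in the frame of green_tin between 0.035 and 0.041 m and contact force between the fingers and blue_tin below 0.3 N and linear speed of blue_tin below 0.03 m/s), for 0.2 s.
4. The lid closes the blue tin, let go (horizontal distance between white_tin and base below 0.005 m and z of white_tin in the frame of base between 0.003 and 0.009 m and angle between each of white_tin, green_tin, blue_tin, lid's own z axis and vertical below 0.07 rad and horizontal distance between green_tin and white_tin below 0.005 m and z of green_tin in the frame of white_tin between 0.035 and 0.041 m and horizontal distance between blue_tin and green_tin below 0.005 m and z of blue_tin in the frame of green_tin between 0.035 and 0.041 m and horizontal distance between lid and blue_tin below 0.005 m and z of lid in the frame of blue_tin between 0.035 and 0.041 m and contact force between the fingers and lid below 0.3 N and linear speed of lid below 0.03 m/s), for 0.2 s.
At the end, for the whole second after the job is handed in: The white tin sits in the base ring, the green tin in the white, the blue in the green and the lid in the blue: each within 5 mm of centred over the one below, within 3 mm of its seated height and within 4 degrees of upright, all released and at rest (horizontal distance between white_tin and base below 0.005 m and z of white_tin in the frame of base between 0.003 and 0.009 m and angle between each of white_tin, green_tin, blue_tin, lid's own z axis and vertical below 0.07 rad and horizontal distance between green_tin and white_tin below 0.005 m and z of green_tin in the frame of white_tin between 0.035 and 0.041 m and horizontal distance between blue_tin and green_tin below 0.005 m and z of blue_tin in the frame of green_tin between 0.035 and 0.041 m and horizontal distance between lid and blue_tin below 0.005 m and z of lid in the frame of blue_tin between 0.035 and 0.041 m and linear speed of each of white_tin, green_tin, blue_tin, lid below 0.02 m/s and contact force between the fingers and white_tin below 0.3 N and contact force between the fingers and green_tin below 0.3 N and contact force between the fingers and blue_tin below 0.3 N and contact force between the fingers and lid below 0.3 N); the robot touches nothing.
It fails at once if the yellow tin is moved by more than 20 mm or tipped over (distance of yellow_tin from where it was at the start of the episode above 0.02 m or angle between yellow_tin's own z axis and vertical above 0.3 rad).
It fails at once if the jar is moved by more than 20 mm or tipped over (distance of jar from where it was at the start of the episode above 0.02 m or angle between jar's own z axis and vertical above 0.3 rad).
It fails at once if the mug is moved by more than 20 mm or tipped over (distance of mug from where it was at the start of the episode above 0.02 m or angle between mug's own z axis and vertical above 0.3 rad).
It also fails if it takes over 115 s, if anything falls off the work surface, if the arm or the gripper's body presses on something with over 40 N, if the wrist force passes 120 N, or if a joint passes its speed limit or range.

### The arm

A 6-joint arm with a two-finger parallel gripper is mounted at the origin on the work surface. World frame = base frame: x ahead of the robot, y to its left, z up, the work surface at z = 0. Lengths are in m, angles in degrees, forces in N, time in s.
With the tool pointing down it reaches from about 0.4 to 0.825 m from the base axis. Payload 7 kg.
Tool frame: the origin (TCP) lies on the centre line of the jaws, within the pads' length; the fingertips stand 22 mm ahead of it and the grasp point (between the pads) lies 3 mm ahead of it; z points along the fingers, y is the line along which they close (so a half turn about z gives the same grasp; the last joint's range is limited). The gripper opens to 88 mm and grips with 3 to 60 N. Pads are 19 mm wide; open, the fingers measure 130 mm over their backs; the gripper's body (78 mm by 193 mm) begins 47 mm behind the grasp point.
Start: joints at [-49.269, 20.546, 0.682, 0, -70.136, -16.507], TCP at [0.277, -0.616, 0.249] pointing down, gripper open.
Joint ranges: [-176.03, 176.03], [-82.01, 121.73], [-58.28, 71.71], [-173.87, 95.51], [-174.79, -0.11], [-173.66, 173.66]. Speed limits (degrees/s): [136.94, 136.94, 172.46, 180, 180, 180].

### API

Orientations are given as [roll, pitch, yaw] about the fixed x, y, z axes, in that order (R = Rz(yaw) Ry(pitch) Rx(roll)).
In Python, from plant import get_state, cams, r gives the robot as it stands.
- The arm moves only by the tool apply_moves, never from a script. Its argument "targets" is a list of rows, each an object with "dp": the shift along the world's x, y, z in m, a list of three; "yaw": the turn about the world's z in degrees. In form: [{"dp": [x, y, z], "yaw": yaw}, ...]. A call has 1 to 20 rows; each row is the pose to reach, as a shift and turn from the pose commanded when the call began; what a row does not reach only later rows make up. A row lasts 1/12 s, in which the tool goes at most 41.7 mm and 7.16 degrees, less where a joint would pass 70% of its speed; a pose out of reach is approached as far as the arm can. A call with a gripper value outside its range is refused whole. "grip" is the gripper command: -1 is fully open, 1 is shut, values between are in proportion, set as the call begins (left out, the last holds). The fingers move at their own pace and stop on an object; "squeeze" is the grip in N (left out, the last holds). Time passes only in rows, so rows that repeat a pose let the fingers close. It gives the time, the measured TCP pose, the force, the opening and the grip force at its end, in the units of the state.
- get_state(): the state, without advancing time (a new reading comes with each control period).
- cams.capture(name): name is "side" or "top" or "wrist"; returns a dict with "image" (480x640x3 uint8, red, green, blue), "range_z" (480x640 float32, m along the optical axis (not along the pixel's ray), 0 where there is no reading), "fx", "fy", "cx", "cy" (pixels), "R" (3x3) and "t" (3): a world point X has camera coordinates R X + t; the wrist camera has in their place "T_tool_cam" (4x4, takes a point from camera to tool coordinates, whose origin is the TCP and whose axes are the flange's). Camera axes: x right, y down, z forward; pixel columns grow to the right and rows downward; lengths in m; the calibration is good to about 2 mm. A picture is of the moment at which its call begins: read the wrist's pose just before it.
- r.close_job(): hands the job in; it is judged then, once.
The state is a dict: "time_s": time; "joints": joint angles; "qd": joint speeds; "joint_torque": joint torques, N m; "tcp_pos": TCP position; "eef_rot": TCP orientation; "contact_force": force on the tool from outside, world axes, zero at the start; "moment": the same for the moment, N m; "gripper_width": finger opening in m; "gripper_force": force on a finger pad.
Only numpy, scipy, OpenCV 4.12 (cv2) and the standard library are available. Lean on these libraries where they do the work, as an engineer would, in place of code of your own. Each camera call takes 0.05 s, during which the arm holds its last target. There are 200 camera calls.

## Working session

There is one attempt and no reset: what is moved stays moved. The work goes in short steps, Python scripts to look and compute and a tool call to move; the robot and the scene stay as the last step left them, time stands still between calls to the robot, and variables do not carry over. Pictures are saved under pics/ and viewed, at most 14 in all, crops included, and the job is handed in when it is done.

Besides the shell and the picture viewer there is one more tool, called after "Call:" as name(argument=value, ...), one argument or row to a line, values as JSON. apply_moves: Moves the arm, as the interface text tells. Its arguments: {"type":"object","properties":{"targets":{"type":"array","items":{"type":"object","properties":{"dp":{"type":"array","items":{"type":"number"}},"yaw":{"type":"number"}}}},"grip":{"type":"number"},"squeeze":{"type":"number"}},"required":["targets"]}

```bash
mkdir -p pics
python3 - <<'E'
from plant import get_state, cams, r
import cv2,numpy as np
s=get_state();print(s)
for n in ["top","side"]:
    c=cams.capture(n);cv2.imwrite(f"pics/{n}0.png",c["image"][:,:,::-1]);np.savez(f"{n}0.npz",**c)
    print(n,c["fx"],c["fy"],c["cx"],c["cy"],c["R"],c["t"])
E
```

```text
{'time_s': 0.0, 'joints': array([-4.92690578e+01,  2.05908059e+01,  6.33214913e-01, -1.90396628e-02,
       -7.01338508e+01, -1.65083407e+01]), 'qd': array([-0.08513271, -0.06951212, -0.08764936,  0.05816777, -0.0206373 ,
        0.00764505]), 'joint_torque': array([-7.67969177e-04, -5.82716739e+01,  2.93037021e+01,  6.99683726e+00,
        6.79407429e-03, -1.33301578e-04]), 'tcp_pos': array([ 0.27674871, -0.61517114,  0.24762889]), 'eef_rot': array([ 1.79907241e+02, -8.82536435e-03, -1.55783876e+02]), 'contact_force': array([ 0.77273286,  0.87709825, -0.34759866]), 'moment': array([ 0.03183293,  0.09078114, -0.05150247]), 'gripper_force': 0.0, 'gripper_width': 0.08760404711699984}
top 449.7499974449127 449.7499974449127 317.56473261321776 239.4743544159114 [[ 0.01041087 -0.99934787  0.03457522]
 [-0.99352738 -0.01424925 -0.11269562]
 [ 0.1131148  -0.03317816 -0.99302782]] [-0.01605161  0.5610105   0.85455988]
side 545.2577672763144 545.2577672763144 322.75466481064245 232.4222925301579 [[-0.66735489 -0.74471361 -0.00625126]
 [-0.37683432  0.34490609 -0.85967185]
 [ 0.64236543 -0.57135052 -0.51080842]] [0.37688937 0.24556012 0.87602571]
```

View pics/top0.png

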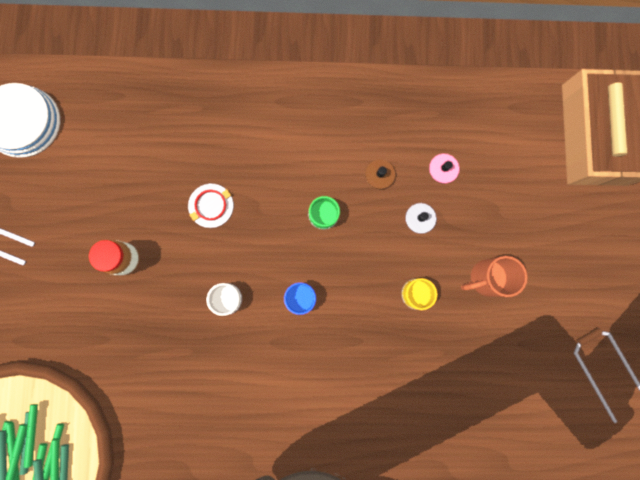

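View pics/side0.png

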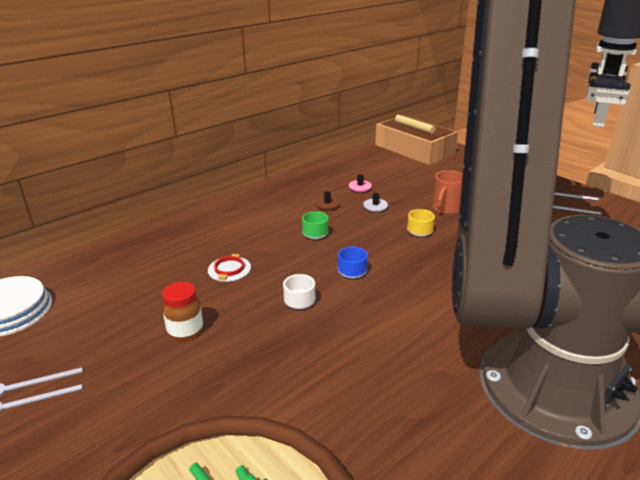

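Top view candidates:
- White tin: (225,299). Lookalikes are the plates at (20,120) and the base plate at (210,205).
- Green tin: (324,212). The greens at (40,440) are food.
- Blue tin: (300,298).
- Steel lid: (421,218). Decoys are brown at (381,174) and pink at (445,168).
- Red ring of the base: (210,205). The jar cap is at (107,256).

```bash
cat > h.py <<'E'
import numpy as np, cv2
def cloud(c,T=None):
    v,u=np.mgrid[0:480,0:640]; z=c["range_z"]
    P=np.stack([(u-c["cx"])/c["fx"]*z,(v-c["cy"])/c["fy"]*z,z],-1)
    if T is None: return (P-c["t"])@c["R"]
    return P@T[:3,:3].T+T[:3,3]
def ray(c,uv,h):
    uv=np.atleast_2d(uv).astype(float)
    d=np.c_[(uv[:,0]-c["cx"])/c["fx"],(uv[:,1]-c["cy"])/c["fy"],np.ones(len(uv))]@c["R"]
    o=-c["R"].T@c["t"]; return o+d*((h-o[2])/d[:,2])[:,None]
def circ(xy):
    xy=np.asarray(xy,float);m=np.ones(len(xy),bool)
    for _ in range(4):
        A=np.c_[2*xy[m],np.ones(m.sum())];s=np.linalg.lstsq(A,(xy[m]**2).sum(1),rcond=None)[0]
        R=np.sqrt(s[2]+s[0]**2+s[1]**2);e=abs(np.hypot(*(xy-s[:2]).T)-R);m=e<=max(np.percentile(e,85),.0008)
    return s[:2],R
E
python3 - <<'E'
from h import *
c=dict(np.load("top0.npz"));P=cloud(c);im=c["image"]
print("table z",np.median(P[330:400,150:250,2]))
for n,(u,v),w,h in [("white",(225,299),22,.046),("green",(324,212),22,.046),("blue",(300,298),22,.046),("yellow",(421,294),22,.046),("lid",(421,218),22,.012),("base",(210,205),28,.004),("brown",(381,174),22,.012),("pink",(445,168),22,.012),("jar",(112,256),35,.09),("mug",(495,276),38,.085)]:
    Q=P[v-w:v+w,u-w:u+w].reshape(-1,3)
    zmax=np.percentile(Q[:,2],99)
    if h==.046 or h>.05: S=Q[abs(Q[:,2]-h)<.006]
    else: S=Q[abs(Q[:,2]-h)<.005]
    mm=(S[:,:2].min(0)+S[:,:2].max(0))/2
    print(n,"zmax %.3f"%zmax,len(S),"mid",mm.round(4),"ext",np.ptp(S[:,:2],axis=0).round(4))
# base ring by red mask
hs=cv2.cvtColor(im,cv2.COLOR_RGB2HSV)
for n,(u,v),w,lo,hi,h in [("ring",(210,205),28,(0,150,120),(8,255,255),.014),("ring2",(210,205),28,(172,120,120),(180,255,255),.014)]:
    m=cv2.inRange(hs,lo,hi);k=np.zeros_like(m);k[v-w:v+w,u-w:u+w]=255;m&=k
    uv=np.argwhere(m)[:,::-1]
    if len(uv)>20:
        X=ray(c,uv,h);print(n,len(uv),"mid",((X.min(0)+X.max(0))/2).round(4),np.ptp(X,axis=0).round(4),circ(X[:,:2]))
cv2.imwrite("pics/crop0.png",cv2.resize(im[150:320,180:460,::-1],None,fx=2.8,fy=2.8,interpolation=cv2.INTER_CUBIC))
E
```

```text
table z 0.0012419068368339516
white zmax 0.049 191 mid [0.4434 0.1707] ext [0.0566 0.0589]
green zmax 0.050 169 mid [ 0.6162 -0.0207] ext [0.0596 0.059 ]
blue zmax 0.049 151 mid [0.4467 0.0247] ext [0.057  0.0593]
yellow zmax 0.049 188 mid [ 0.4567 -0.2091] ext [0.0576 0.0597]
lid zmax 0.042 615 mid [ 0.6115 -0.2197] ext [0.0608 0.0615]
base zmax 0.017 2602 mid [0.634  0.2116] ext [0.1162 0.116 ]
brown zmax 0.042 592 mid [ 0.7011 -0.1359] ext [0.06   0.0609]
pink zmax 0.042 578 mid [ 0.7166 -0.2695] ext [0.061  0.0613]
jar zmax 0.094 802 mid [0.5209 0.3766] ext [0.0547 0.0565]
mug zmax 0.088 359 mid [ 0.4919 -0.3599] ext [0.0746 0.0761]
ring 124 mid [0.631  0.2076 0.014 ] [0.0594 0.0603 0.    ] (array([0.63088608, 0.20750061]), np.float64(0.02915957823782109))
```

View pics/crop0.png

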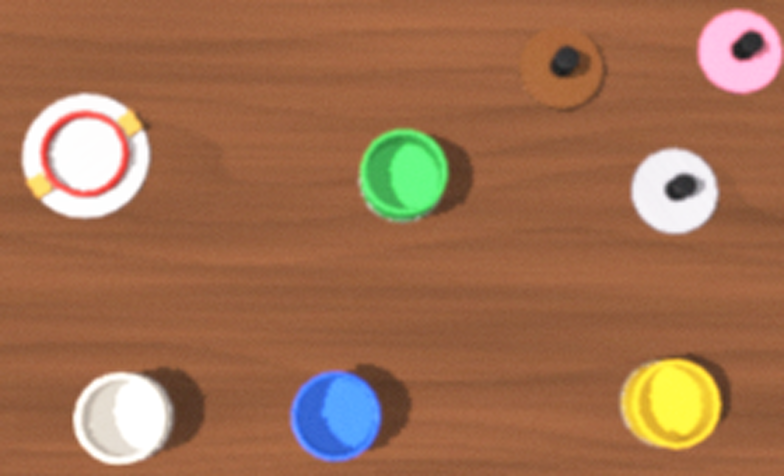

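The crop shows the steel lid, the base with its red ring and brass lugs, and the three tins as expected. The measured sizes and heights agree with the ones given. Next I go above the white tin.

Call:
apply_moves(
  targets=[
    {"dp": [0.18, 0.33, 0]},
    {"dp": [0.18, 0.33, 0]},
    {"dp": [0.18, 0.33, 0]},
    {"dp": [0.18, 0.33, 0]},
    {"dp": [0.18, 0.33, 0]},
    {"dp": [0.18, 0.33, 0]},
    {"dp": [0.18, 0.33, 0]},
    {"dp": [0.18, 0.33, 0]},
    {"dp": [0.18, 0.33, 0]},
    {"dp": [0.18, 0.33, 0]},
    {"dp": [0.18, 0.33, 0]},
    {"dp": [0.18, 0.7, 0]},
    {"dp": [0.18, 0.7, 0]},
    {"dp": [0.18, 0.7, 0]},
    {"dp": [0.18, 0.7, 0]},
    {"dp": [0.18, 0.7, 0]},
    {"dp": [0.18, 0.7, 0]},
    {"dp": [0.18, 0.7, 0]},
    {"dp": [0.18, 0.7, 0]},
    {"dp": [0.18, 0.7, 0]},
  ],
  grip=-1,
)

```text
$.targets[0]: bad value
```

Call:
apply_moves(
  targets=[
    {"dp": [0.18, 0.33, 0], "yaw": 0},
    {"dp": [0.18, 0.33, 0], "yaw": 0},
    {"dp": [0.18, 0.33, 0], "yaw": 0},
    {"dp": [0.18, 0.33, 0], "yaw": 0},
    {"dp": [0.18, 0.33, 0], "yaw": 0},
    {"dp": [0.18, 0.33, 0], "yaw": 0},
    {"dp": [0.18, 0.33, 0], "yaw": 0},
    {"dp": [0.18, 0.33, 0], "yaw": 0},
    {"dp": [0.18, 0.33, 0], "yaw": 0},
    {"dp": [0.18, 0.33, 0], "yaw": 0},
    {"dp": [0.18, 0.7, 0], "yaw": 0},
    {"dp": [0.18, 0.7, 0], "yaw": 0},
    {"dp": [0.18, 0.7, 0], "yaw": 0},
    {"dp": [0.18, 0.7, 0], "yaw": 0},
    {"dp": [0.18, 0.7, 0], "yaw": 0},
    {"dp": [0.18, 0.7, 0], "yaw": 0},
    {"dp": [0.18, 0.7, 0], "yaw": 0},
    {"dp": [0.18, 0.7, 0], "yaw": 0},
    {"dp": [0.18, 0.7, 0], "yaw": 0},
    {"dp": [0.18, 0.7, 0], "yaw": 0},
  ],
  grip=-1,
)

```text
time_s: 1.77
tcp_pos: [0.4571, 0.0893, 0.2486]
eef_rot: [180.0, 0.1, -155.5]
contact_force: [1.5, -0.9, -0.3]
gripper_width: 0.0876
gripper_force: 0.0
```

Call:
apply_moves(
  targets=[
    {"dp": [-0.007, 0.04, -0.01], "yaw": 0},
    {"dp": [-0.014, 0.08, -0.04], "yaw": 0},
    {"dp": [-0.014, 0.086, -0.08], "yaw": 0},
    {"dp": [-0.014, 0.086, -0.1], "yaw": 0},
    {"dp": [-0.014, 0.086, -0.1], "yaw": 0},
    {"dp": [-0.014, 0.086, -0.1], "yaw": 0},
  ],
)

```text
time_s: 2.27
tcp_pos: [0.4424, 0.1698, 0.1479]
eef_rot: [-179.9, -0.2, -155.7]
contact_force: [-0.4, -0.6, 0.1]
gripper_width: 0.0877
gripper_force: 0.0
```

```bash
cat > wl.py <<'E'
from h import *
from plant import get_state, cams
from scipy.spatial.transform import Rotation as Ro
def wrist(name=None):
    s=get_state();c=cams.capture("wrist")
    T=np.eye(4);T[:3,:3]=Ro.from_euler("xyz",s["eef_rot"],degrees=True).as_matrix();T[:3,3]=s["tcp_pos"]
    if name: cv2.imwrite(name,c["image"][:,:,::-1])
    return s,c,cloud(c,T@c["T_tool_cam"])
def rim(P,h,xy,tol=.005,rad=.045,z=None):
    Q=P[(abs(P[...,2]-h)<tol)&(np.hypot(P[...,0]-xy[0],P[...,1]-xy[1])<rad)]
    if len(Q)<30: return None
    return len(Q),((Q.min(0)+Q.max(0))/2).round(4),np.ptp(Q,axis=0).round(4),"circ",circ(Q[:,:2]),"z",np.median(Q[:,2]).round(4)
E
python3 - <<'E'
from wl import *
s,c,P=wrist("pics/w1.png")
print(s["tcp_pos"],s["eef_rot"]);print(rim(P,.046,(.443,.171)))
E
```

```text
[0.44236452 0.16984304 0.14793493] [-179.91271377   -0.19191086 -155.73154118]
(1118, array([0.4431, 0.1699, 0.0441]), array([0.0595, 0.0596, 0.0062]), 'circ', (array([0.44251562, 0.16963036]), np.float64(0.02809343508736839)), 'z', np.float64(0.0453))
```

View pics/w1.png

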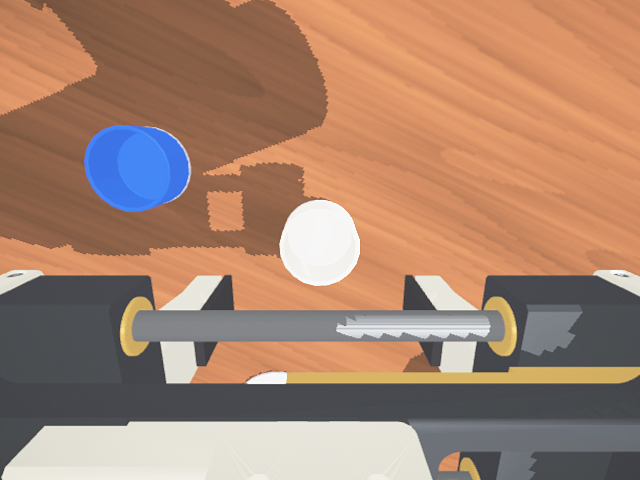

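The wrist view shows the white tin at (319,242), centred between the open fingers, with the blue tin at (137,167). The rim centre is within 1 mm of the TCP, so I descend and grip.

Call:
apply_moves(
  targets=[
    {"dp": [0, 0, -0.03], "yaw": 0},
    {"dp": [0, 0, -0.06], "yaw": 0},
    {"dp": [0, 0, -0.085], "yaw": 0},
    {"dp": [0, 0, -0.1], "yaw": 0},
    {"dp": [0, 0, -0.11], "yaw": 0},
    {"dp": [0, 0, -0.113], "yaw": 0},
    {"dp": [0, 0, -0.113], "yaw": 0},
    {"dp": [0, 0, -0.113], "yaw": 0},
  ],
)

```text
time_s: 2.98
tcp_pos: [0.4441, 0.171, 0.0371]
eef_rot: [180.0, 0.1, -155.8]
contact_force: [0.0, 0.5, -0.9]
gripper_width: 0.088
gripper_force: 0.0
```

Call:
apply_moves(
  targets=[
    {"dp": [0, 0, 0], "yaw": 0},
    {"dp": [0, 0, 0], "yaw": 0},
    {"dp": [0, 0, 0], "yaw": 0},
    {"dp": [0, 0, 0], "yaw": 0},
    {"dp": [0, 0, 0], "yaw": 0},
    {"dp": [0, 0, 0], "yaw": 0},
    {"dp": [0, 0, 0], "yaw": 0},
    {"dp": [0, 0, 0], "yaw": 0},
  ],
  grip=1,
  squeeze=15,
)

```text
time_s: 3.65
tcp_pos: [0.4431, 0.1706, 0.0358]
eef_rot: [180.0, 0.0, -155.8]
contact_force: [-2.0, 0.2, 6.0]
gripper_width: 0.0606
gripper_force: 15.0
```

Call:
apply_moves(
  targets=[
    {"dp": [0, 0, 0.01], "yaw": 0},
    {"dp": [0, 0, 0.03], "yaw": 0},
    {"dp": [0, 0, 0.06], "yaw": 0},
    {"dp": [0, 0, 0.08], "yaw": 0},
    {"dp": [0.01, 0.002, 0.09], "yaw": 0},
    {"dp": [0.03, 0.006, 0.09], "yaw": 0},
    {"dp": [0.055, 0.011, 0.09], "yaw": 0},
    {"dp": [0.085, 0.017, 0.09], "yaw": 0},
    {"dp": [0.115, 0.023, 0.09], "yaw": 0},
    {"dp": [0.145, 0.029, 0.09], "yaw": 0},
    {"dp": [0.17, 0.034, 0.09], "yaw": 0},
    {"dp": [0.183, 0.036, 0.09], "yaw": 0},
    {"dp": [0.188, 0.037, 0.09], "yaw": 0},
    {"dp": [0.188, 0.037, 0.09], "yaw": 0},
    {"dp": [0.188, 0.037, 0.09], "yaw": 0},
  ],
)

```text
time_s: 4.9
tcp_pos: [0.63, 0.207, 0.1247]
eef_rot: [180.0, -0.1, -155.8]
contact_force: [0.1, -0.9, -1.7]
gripper_width: 0.0602
gripper_force: 15.0
```

Run:
```python
from wl import *
s,c,P=wrist("pics/w2.png")
print(s["tcp_pos"],s["gripper_width"],s["gripper_force"])
print("tin rim",rim(P,.137,s["tcp_pos"]))
hs=cv2.cvtColor(c["image"],cv2.COLOR_RGB2HSV);m=(cv2.inRange(hs,(0,150,80),(8,255,255))>0)
Q=P[m&(abs(P[...,2]-.014)<.006)];print(len(Q),Q.min(0),Q.max(0),circ(Q[:,:2]))
```

```text
[0.62999065 0.20701545 0.12468114] 0.06016003084319196 14.99968331772834
tin rim (2886, array([0.6297, 0.2024, 0.137 ]), array([0.0586, 0.0795, 0.01  ]), 'circ', (array([0.62974244, 0.20601063]), np.float64(0.029009766815214763)), 'z', np.float64(0.1343))
646 [0.59939705 0.17727911 0.00810646] [0.64398932 0.23789923 0.01582851] (array([0.62916129, 0.20686485]), np.float64(0.027844069619385896))
```

View pics/w2.png

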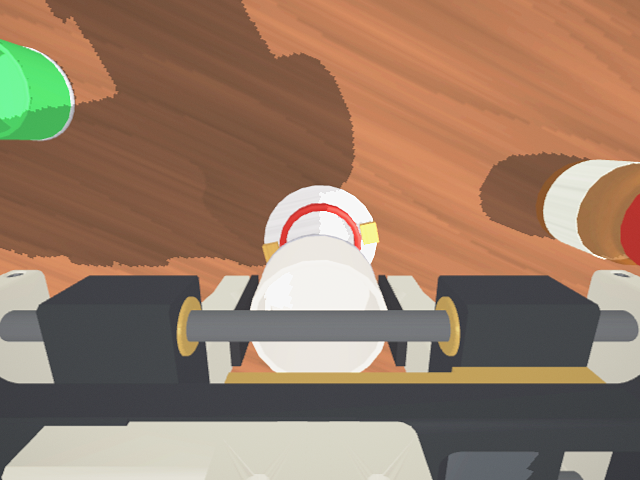

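The tin rim at (318,300) lines up with the red ring at (320,225) to within about 1 mm. I lower it now.

Call:
apply_moves(
  targets=[
    {"dp": [0, 0, -0.02], "yaw": 0},
    {"dp": [0, 0, -0.04], "yaw": 0},
    {"dp": [0, 0, -0.055], "yaw": 0},
    {"dp": [0, 0, -0.065], "yaw": 0},
    {"dp": [0, 0, -0.072], "yaw": 0},
    {"dp": [0, 0, -0.078], "yaw": 0},
    {"dp": [0, 0, -0.082], "yaw": 0},
    {"dp": [0, 0, -0.083], "yaw": 0},
    {"dp": [0, 0, -0.083], "yaw": 0},
    {"dp": [0, 0, -0.083], "yaw": 0},
  ],
)

```text
time_s: 5.78
tcp_pos: [0.6313, 0.2076, 0.0432]
eef_rot: [180.0, 0.1, -155.8]
contact_force: [0.6, -0.1, -0.8]
gripper_width: 0.0607
gripper_force: 15.0
```

Call:
apply_moves(
  targets=[
    {"dp": [0, 0, -0.001], "yaw": 0},
    {"dp": [0, 0, -0.002], "yaw": 0},
    {"dp": [0, 0, -0.002], "yaw": 0},
    {"dp": [0, 0, -0.002], "yaw": 0},
  ],
)

```text
time_s: 6.12
tcp_pos: [0.6314, 0.2077, 0.0419]
eef_rot: [-180.0, 0.1, -155.8]
contact_force: [-1.6, -0.2, 5.5]
gripper_width: 0.0604
gripper_force: 15.0
```

Call:
apply_moves(
  targets=[
    {"dp": [0, 0, 0], "yaw": 0},
    {"dp": [0, 0, 0], "yaw": 0},
    {"dp": [0, 0, 0], "yaw": 0},
    {"dp": [0, 0, 0], "yaw": 0},
    {"dp": [0, 0, 0], "yaw": 0},
    {"dp": [0, 0, 0], "yaw": 0},
    {"dp": [0, 0, 0.005], "yaw": 0},
    {"dp": [0, 0, 0.025], "yaw": 0},
    {"dp": [0, 0, 0.055], "yaw": 0},
    {"dp": [0, 0, 0.085], "yaw": 0},
    {"dp": [0, 0, 0.115], "yaw": 0},
    {"dp": [0, 0, 0.135], "yaw": 0},
    {"dp": [0, 0, 0.14], "yaw": 0},
    {"dp": [0, 0, 0.14], "yaw": 0},
    {"dp": [0, 0, 0.14], "yaw": 0},
  ],
  grip=-1,
)

```text
time_s: 7.37
tcp_pos: [0.6306, 0.2074, 0.1804]
eef_rot: [180.0, -0.0, -155.8]
contact_force: [-0.9, -0.6, -0.3]
gripper_width: 0.0875
gripper_force: 0.0
```

Run:
```python
from wl import *
s,c,P=wrist("pics/w3.png")
print(s["tcp_pos"],s["gripper_width"])
print("white rim exp .052",rim(P,.052,(.630,.207)))
Q=P[(np.hypot(P[...,0]-.63,P[...,1]-.207)<.035)&(P[...,2]>.046)]
A=np.c_[Q[:,:2],np.ones(len(Q))];print("slope",np.linalg.lstsq(A,Q[:,2],rcond=None)[0])
print("green?",rim(P,.046,(.616,-.021)))
```

```text
[0.63060089 0.20739842 0.18039236] 0.08749817541905289
white rim exp .052 (913, array([0.6316, 0.2066, 0.0503]), array([0.0596, 0.0591, 0.0066]), 'circ', (array([0.63099003, 0.20633642]), np.float64(0.028046531117165898)), 'z', np.float64(0.0513))
slope [-3.65898679 -1.59254471  2.79382445]
green? (1640, array([ 0.6158, -0.0206,  0.0443]), array([0.0592, 0.0607, 0.0066]), 'circ', (array([ 0.61561483, -0.019857  ]), np.float64(0.028166193625644455)), 'z', np.float64(0.0448))
```

White is seated: its rim is at 51 mm, as expected. Green next.

Call:
apply_moves(
  targets=[
    {"dp": [-0.002, -0.03, 0], "yaw": 0},
    {"dp": [-0.004, -0.07, 0], "yaw": 0},
    {"dp": [-0.007, -0.11, 0], "yaw": 0},
    {"dp": [-0.01, -0.15, 0], "yaw": 0},
    {"dp": [-0.013, -0.19, 0], "yaw": 0},
    {"dp": [-0.0145, -0.218, -0.01], "yaw": 0},
    {"dp": [-0.0145, -0.228, -0.03], "yaw": 0},
    {"dp": [-0.0145, -0.228, -0.05], "yaw": 0},
    {"dp": [-0.0145, -0.228, -0.08], "yaw": 0},
    {"dp": [-0.0145, -0.228, -0.11], "yaw": 0},
    {"dp": [-0.0145, -0.228, -0.13], "yaw": 0},
    {"dp": [-0.0145, -0.228, -0.14], "yaw": 0},
    {"dp": [-0.0145, -0.228, -0.145], "yaw": 0},
    {"dp": [-0.0145, -0.228, -0.145], "yaw": 0},
    {"dp": [-0.0145, -0.228, -0.145], "yaw": 0},
  ],
)

```text
time_s: 8.67
tcp_pos: [0.6169, -0.0204, 0.0361]
eef_rot: [-180.0, 0.0, -155.7]
contact_force: [0.5, -0.6, -0.4]
gripper_width: 0.0873
gripper_force: 0.0
```

Call:
apply_moves(
  targets=[
    {"dp": [0, 0, 0], "yaw": 0},
    {"dp": [0, 0, 0], "yaw": 0},
    {"dp": [0, 0, 0], "yaw": 0},
    {"dp": [0, 0, 0], "yaw": 0},
    {"dp": [0, 0, 0], "yaw": 0},
    {"dp": [0, 0, 0], "yaw": 0},
    {"dp": [0, 0, 0], "yaw": 0},
    {"dp": [0, 0, 0], "yaw": 0},
  ],
  grip=1,
  squeeze=15,
)

```text
time_s: 9.33
tcp_pos: [0.6167, -0.0204, 0.0362]
eef_rot: [-180.0, 0.0, -155.8]
contact_force: [-2.2, 1.8, 6.6]
gripper_width: 0.0603
gripper_force: 15.0
```

Call:
apply_moves(
  targets=[
    {"dp": [0, 0, 0.01], "yaw": 0},
    {"dp": [0, 0, 0.03], "yaw": 0},
    {"dp": [0, 0, 0.06], "yaw": 0},
    {"dp": [0, 0, 0.09], "yaw": 0},
    {"dp": [0, 0, 0.115], "yaw": 0},
    {"dp": [0, 0.01, 0.125], "yaw": 0},
    {"dp": [0.002, 0.03, 0.13], "yaw": 0},
    {"dp": [0.004, 0.06, 0.13], "yaw": 0},
    {"dp": [0.006, 0.09, 0.13], "yaw": 0},
    {"dp": [0.008, 0.12, 0.13], "yaw": 0},
    {"dp": [0.01, 0.15, 0.13], "yaw": 0},
    {"dp": [0.012, 0.18, 0.13], "yaw": 0},
    {"dp": [0.014, 0.205, 0.13], "yaw": 0},
    {"dp": [0.0145, 0.22, 0.13], "yaw": 0},
    {"dp": [0.0145, 0.226, 0.13], "yaw": 0},
    {"dp": [0.0145, 0.2275, 0.13], "yaw": 0},
    {"dp": [0.0145, 0.2275, 0.13], "yaw": 0},
    {"dp": [0.0145, 0.2275, 0.13], "yaw": 0},
  ],
)

```text
time_s: 10.83
tcp_pos: [0.6307, 0.206, 0.1654]
eef_rot: [-180.0, -0.0, -155.8]
contact_force: [-0.4, -0.2, -1.3]
gripper_width: 0.0604
gripper_force: 15.0
```

Run:
```python
from wl import *
s,c,P=wrist("pics/w4.png")
print(s["tcp_pos"],s["gripper_width"],s["gripper_force"])
print("green rim",rim(P,.176,s["tcp_pos"],rad=.034))
print("white",rim(P,.052,(.631,.207)))
```

```text
[0.63069639 0.20595245 0.16542477] 0.060350899626684336 14.999594148248434
green rim (2726, array([0.6297, 0.2046, 0.176 ]), array([0.0592, 0.0647, 0.01  ]), 'circ', (array([0.62921844, 0.20427055]), np.float64(0.02797769282000495)), 'z', np.float64(0.1744))
white (499, array([0.6223, 0.2055, 0.0502]), array([0.0408, 0.0571, 0.0062]), 'circ', (array([0.63069577, 0.20614374]), np.float64(0.027811371944395986)), 'z', np.float64(0.0513))
```

Call:
apply_moves(
  targets=[
    {"dp": [0.001, 0.001, -0.02], "yaw": 0},
    {"dp": [0.001, 0.001, -0.04], "yaw": 0},
    {"dp": [0.001, 0.001, -0.055], "yaw": 0},
    {"dp": [0.001, 0.001, -0.067], "yaw": 0},
    {"dp": [0.001, 0.001, -0.074], "yaw": 0},
    {"dp": [0.001, 0.001, -0.08], "yaw": 0},
    {"dp": [0.001, 0.001, -0.084], "yaw": 0},
    {"dp": [0.001, 0.001, -0.086], "yaw": 0},
    {"dp": [0.001, 0.001, -0.086], "yaw": 0},
    {"dp": [0.001, 0.001, -0.086], "yaw": 0},
    {"dp": [0.001, 0.001, -0.086], "yaw": 0},
  ],
)

```text
time_s: 11.8
tcp_pos: [0.6324, 0.2082, 0.0802]
eef_rot: [180.0, 0.1, -155.8]
contact_force: [-0.0, 0.7, 0.0]
gripper_width: 0.0604
gripper_force: 15.0
```

Call:
apply_moves(
  targets=[
    {"dp": [0, 0, -0.001], "yaw": 0},
    {"dp": [0, 0, -0.002], "yaw": 0},
    {"dp": [0, 0, -0.002], "yaw": 0},
    {"dp": [0, 0, -0.002], "yaw": 0},
  ],
)

```text
time_s: 12.13
tcp_pos: [0.6325, 0.2083, 0.0801]
eef_rot: [-180.0, 0.1, -155.7]
contact_force: [-5.3, -0.4, 14.2]
gripper_width: 0.0604
gripper_force: 15.0
```

Contact at the expected height, so I release and rise.

Call:
apply_moves(
  targets=[
    {"dp": [0, 0, 0.001], "yaw": 0},
    {"dp": [0, 0, 0.001], "yaw": 0},
    {"dp": [0, 0, 0.001], "yaw": 0},
    {"dp": [0, 0, 0.001], "yaw": 0},
    {"dp": [0, 0, 0.001], "yaw": 0},
    {"dp": [0, 0, 0.001], "yaw": 0},
    {"dp": [0, 0, 0.005], "yaw": 0},
    {"dp": [0, 0, 0.025], "yaw": 0},
    {"dp": [0, 0, 0.055], "yaw": 0},
    {"dp": [0, 0, 0.085], "yaw": 0},
    {"dp": [0, 0, 0.115], "yaw": 0},
    {"dp": [0, 0, 0.135], "yaw": 0},
    {"dp": [0, 0, 0.14], "yaw": 0},
    {"dp": [0, 0, 0.14], "yaw": 0},
    {"dp": [0, 0, 0.14], "yaw": 0},
  ],
  grip=-1,
)

```text
time_s: 13.38
tcp_pos: [0.6316, 0.2079, 0.2172]
eef_rot: [180.0, -0.0, -155.8]
contact_force: [0.2, -0.5, -0.5]
gripper_width: 0.0878
gripper_force: 0.0
```

Run:
```python
from wl import *
s,c,P=wrist("pics/w5.png")
print(s["tcp_pos"],s["gripper_width"])
print("green rim exp .090",rim(P,.090,(.630,.207)))
print("blue?",rim(P,.046,(.4467,.0247)))
```

```text
[0.63160343 0.20792049 0.21722721] 0.08780986545730368
green rim exp .090 (922, array([0.6316, 0.2067, 0.0881]), array([0.0593, 0.0592, 0.0063]), 'circ', (array([0.63108927, 0.20641206]), np.float64(0.028050175058586032)), 'z', np.float64(0.0892))
blue? None
```

View pics/w5.png

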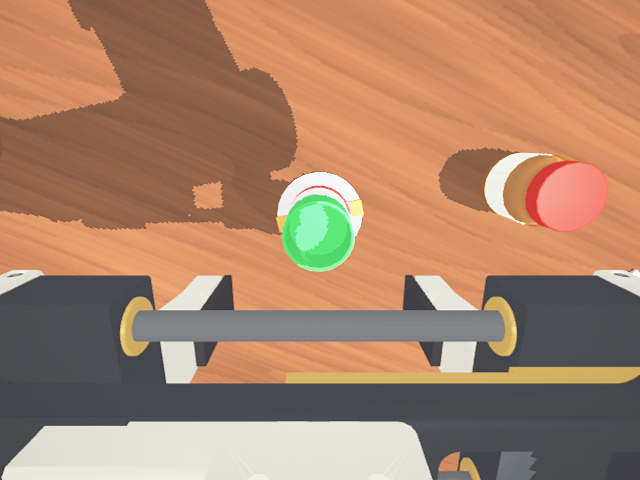

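The green tin sits upright at (318,233) on the base. Blue next.

Call:
apply_moves(
  targets=[
    {"dp": [-0.02, -0.02, 0], "yaw": 0},
    {"dp": [-0.045, -0.045, 0], "yaw": 0},
    {"dp": [-0.072, -0.072, 0], "yaw": 0},
    {"dp": [-0.1, -0.1, -0.01], "yaw": 0},
    {"dp": [-0.127, -0.127, -0.02], "yaw": 0},
    {"dp": [-0.154, -0.154, -0.035], "yaw": 0},
    {"dp": [-0.176, -0.175, -0.05], "yaw": 0},
    {"dp": [-0.185, -0.183, -0.065], "yaw": 0},
    {"dp": [-0.185, -0.183, -0.08], "yaw": 0},
    {"dp": [-0.185, -0.183, -0.1], "yaw": 0},
    {"dp": [-0.185, -0.183, -0.125], "yaw": 0},
    {"dp": [-0.185, -0.183, -0.15], "yaw": 0},
    {"dp": [-0.185, -0.183, -0.17], "yaw": 0},
    {"dp": [-0.185, -0.183, -0.179], "yaw": 0},
    {"dp": [-0.185, -0.183, -0.182], "yaw": 0},
    {"dp": [-0.185, -0.183, -0.182], "yaw": 0},
    {"dp": [-0.185, -0.183, -0.182], "yaw": 0},
  ],
)

```text
time_s: 14.85
tcp_pos: [0.4468, 0.0249, 0.0355]
eef_rot: [-180.0, -0.1, -155.8]
contact_force: [0.3, 0.8, -0.1]
gripper_width: 0.088
gripper_force: 0.0
```

Call:
apply_moves(
  targets=[
    {"dp": [0, 0, 0], "yaw": 0},
    {"dp": [0, 0, 0], "yaw": 0},
    {"dp": [0, 0, 0], "yaw": 0},
    {"dp": [0, 0, 0], "yaw": 0},
    {"dp": [0, 0, 0], "yaw": 0},
    {"dp": [0, 0, 0], "yaw": 0},
    {"dp": [0, 0, 0], "yaw": 0},
    {"dp": [0, 0, 0], "yaw": 0},
  ],
  grip=1,
  squeeze=15,
)

```text
time_s: 15.52
tcp_pos: [0.4471, 0.0251, 0.0359]
eef_rot: [-180.0, 0.0, -155.8]
contact_force: [-1.0, 1.3, 6.4]
gripper_width: 0.0595
gripper_force: 15.0
```

Call:
apply_moves(
  targets=[
    {"dp": [0, 0, 0.01], "yaw": 0},
    {"dp": [0, 0, 0.03], "yaw": 0},
    {"dp": [0, 0, 0.06], "yaw": 0},
    {"dp": [0, 0, 0.09], "yaw": 0},
    {"dp": [0, 0, 0.12], "yaw": 0},
    {"dp": [0.005, 0.005, 0.145], "yaw": 0},
    {"dp": [0.018, 0.018, 0.16], "yaw": 0},
    {"dp": [0.036, 0.036, 0.165], "yaw": 0},
    {"dp": [0.057, 0.056, 0.165], "yaw": 0},
    {"dp": [0.078, 0.077, 0.165], "yaw": 0},
    {"dp": [0.1, 0.098, 0.165], "yaw": 0},
    {"dp": [0.12, 0.118, 0.165], "yaw": 0},
    {"dp": [0.14, 0.138, 0.165], "yaw": 0},
    {"dp": [0.16, 0.157, 0.165], "yaw": 0},
    {"dp": [0.174, 0.171, 0.165], "yaw": 0},
    {"dp": [0.182, 0.179, 0.165], "yaw": 0},
    {"dp": [0.1845, 0.182, 0.165], "yaw": 0},
    {"dp": [0.1845, 0.182, 0.165], "yaw": 0},
    {"dp": [0.1845, 0.182, 0.165], "yaw": 0},
  ],
)

```text
time_s: 17.1
tcp_pos: [0.6306, 0.2064, 0.2002]
eef_rot: [180.0, -0.1, -155.8]
contact_force: [0.8, -1.0, -2.2]
gripper_width: 0.0597
gripper_force: 15.0
```

Run:
```python
from wl import *
s,c,P=wrist("pics/w6.png")
print(s["tcp_pos"],s["gripper_width"],s["gripper_force"])
print("blue rim",rim(P,.211,s["tcp_pos"],rad=.034))
print("green",rim(P,.090,(.631,.207)))
```

```text
[0.63063797 0.20636712 0.20020103] 0.05969717953424633 14.999764224048704
blue rim (2748, array([0.6294, 0.2046, 0.211 ]), array([0.0593, 0.0641, 0.01  ]), 'circ', (array([0.6288852 , 0.20456681]), np.float64(0.027966952078449177)), 'z', np.float64(0.2094))
green (493, array([0.6219, 0.2054, 0.0882]), array([0.0397, 0.0565, 0.0064]), 'circ', (array([0.63096737, 0.2064912 ]), np.float64(0.028095016124348695)), 'z', np.float64(0.0893))
```

Call:
apply_moves(
  targets=[
    {"dp": [0.001, 0.001, -0.02], "yaw": 0},
    {"dp": [0.001, 0.001, -0.04], "yaw": 0},
    {"dp": [0.001, 0.001, -0.053], "yaw": 0},
    {"dp": [0.001, 0.001, -0.063], "yaw": 0},
    {"dp": [0.001, 0.001, -0.071], "yaw": 0},
    {"dp": [0.001, 0.001, -0.077], "yaw": 0},
    {"dp": [0.001, 0.001, -0.081], "yaw": 0},
    {"dp": [0.001, 0.001, -0.083], "yaw": 0},
    {"dp": [0.001, 0.001, -0.084], "yaw": 0},
    {"dp": [0.001, 0.001, -0.084], "yaw": 0},
    {"dp": [0.001, 0.001, -0.084], "yaw": 0},
  ],
)

```text
time_s: 18.07
tcp_pos: [0.6327, 0.208, 0.118]
eef_rot: [-180.0, 0.1, -155.8]
contact_force: [-2.6, -0.3, 5.3]
gripper_width: 0.0597
gripper_force: 15.0
```

In contact at the seated height. Release and rise.

Call:
apply_moves(
  targets=[
    {"dp": [0, 0, 0], "yaw": 0},
    {"dp": [0, 0, 0], "yaw": 0},
    {"dp": [0, 0, 0], "yaw": 0},
    {"dp": [0, 0, 0], "yaw": 0},
    {"dp": [0, 0, 0], "yaw": 0},
    {"dp": [0, 0, 0], "yaw": 0},
    {"dp": [0, 0, 0.005], "yaw": 0},
    {"dp": [0, 0, 0.025], "yaw": 0},
    {"dp": [0, 0, 0.055], "yaw": 0},
    {"dp": [0, 0, 0.085], "yaw": 0},
    {"dp": [0, 0, 0.11], "yaw": 0},
    {"dp": [0, 0, 0.125], "yaw": 0},
    {"dp": [0, 0, 0.13], "yaw": 0},
    {"dp": [0, 0, 0.13], "yaw": 0},
    {"dp": [0, 0, 0.13], "yaw": 0},
  ],
  grip=-1,
)

```text
time_s: 19.32
tcp_pos: [0.632, 0.2079, 0.2458]
eef_rot: [180.0, -0.0, -155.8]
contact_force: [-0.7, 0.6, -0.4]
gripper_width: 0.0873
gripper_force: 0.0
```

Run:
```python
from wl import *
s,c,P=wrist("pics/w7.png")
print(s["tcp_pos"],s["gripper_width"])
print("blue rim exp .128",rim(P,.128,(.631,.207)))
```

```text
[0.63200922 0.20786104 0.24583358] 0.08730478100383103
blue rim exp .128 (1006, array([0.6314, 0.2062, 0.1263]), array([0.0595, 0.0594, 0.0064]), 'circ', (array([0.63076363, 0.20589889]), np.float64(0.028059568156371343)), 'z', np.float64(0.1272))
```

Blue is seated, with its rim at 127 mm. Now to the lid at (0.611, -0.220).

Call:
apply_moves(
  targets=[
    {"dp": [-0.001, -0.02, 0], "yaw": 0},
    {"dp": [-0.003, -0.055, 0], "yaw": 0},
    {"dp": [-0.005, -0.095, 0], "yaw": 0},
    {"dp": [-0.007, -0.135, 0], "yaw": 0},
    {"dp": [-0.009, -0.175, 0], "yaw": 0},
    {"dp": [-0.011, -0.215, 0], "yaw": 0},
    {"dp": [-0.013, -0.255, -0.01], "yaw": 0},
    {"dp": [-0.015, -0.295, -0.02], "yaw": 0},
    {"dp": [-0.017, -0.335, -0.03], "yaw": 0},
    {"dp": [-0.019, -0.37, -0.045], "yaw": 0},
    {"dp": [-0.02, -0.4, -0.065], "yaw": 0},
    {"dp": [-0.021, -0.42, -0.085], "yaw": 0},
    {"dp": [-0.021, -0.427, -0.1], "yaw": 0},
    {"dp": [-0.021, -0.427, -0.105], "yaw": 0},
    {"dp": [-0.021, -0.427, -0.105], "yaw": 0},
    {"dp": [-0.021, -0.427, -0.105], "yaw": 0},
  ],
)

```text
time_s: 20.7
tcp_pos: [0.6114, -0.2185, 0.1412]
eef_rot: [180.0, -0.1, -155.7]
contact_force: [0.0, 0.1, 1.0]
gripper_width: 0.0876
gripper_force: 0.0
```

Run:
```python
from wl import *
s,c,P=wrist("pics/w8.png")
print(s["tcp_pos"],s["gripper_width"])
print("disc",rim(P,.012,(.611,-.22),rad=.04,tol=.004))
print("knob top",rim(P,.040,(.611,-.22),rad=.03,tol=.004))
```

```text
[ 0.6113983  -0.21854229  0.14118996] 0.0876030914343364
disc (3648, array([ 0.611 , -0.2208,  0.0123]), array([0.0618, 0.0612, 0.0073]), 'circ', (array([ 0.61089462, -0.22076769]), np.float64(0.024397733990578537)), 'z', np.float64(0.0116))
knob top (431, array([ 0.6109, -0.2208,  0.0388]), array([0.0173, 0.017 , 0.0056]), 'circ', (array([ 0.61058682, -0.2208906 ]), np.float64(0.006733361560488564)), 'z', np.float64(0.0395))
```

View pics/w8.png

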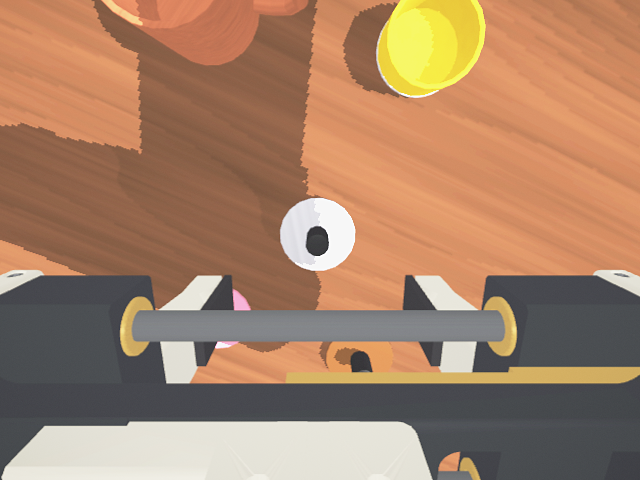

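The steel lid is at (318,234). Pink (235,320) and brown (358,355) are the decoys. The lid's centre is (0.611, -0.2208), so I shift 2 mm and descend.

Call:
apply_moves(
  targets=[
    {"dp": [0, -0.002, -0.02], "yaw": 0},
    {"dp": [0, -0.002, -0.045], "yaw": 0},
    {"dp": [0, -0.002, -0.07], "yaw": 0},
    {"dp": [0, -0.002, -0.088], "yaw": 0},
    {"dp": [0, -0.002, -0.098], "yaw": 0},
    {"dp": [0, -0.002, -0.102], "yaw": 0},
    {"dp": [0, -0.002, -0.103], "yaw": 0},
    {"dp": [0, -0.002, -0.103], "yaw": 0},
    {"dp": [0, -0.002, -0.103], "yaw": 0},
  ],
)

```text
time_s: 21.5
tcp_pos: [0.6125, -0.221, 0.0401]
eef_rot: [-179.9, 0.1, -155.7]
contact_force: [0.6, 0.2, 0.3]
gripper_width: 0.0878
gripper_force: 0.0
```

Call:
apply_moves(
  targets=[
    {"dp": [0, 0, 0], "yaw": 0},
    {"dp": [0, 0, 0], "yaw": 0},
    {"dp": [0, 0, 0], "yaw": 0},
    {"dp": [0, 0, 0], "yaw": 0},
    {"dp": [0, 0, 0], "yaw": 0},
    {"dp": [0, 0, 0], "yaw": 0},
    {"dp": [0, 0, 0], "yaw": 0},
    {"dp": [0, 0, 0], "yaw": 0},
    {"dp": [0, 0, 0], "yaw": 0},
    {"dp": [0, 0, 0], "yaw": 0},
    {"dp": [0, 0, 0], "yaw": 0},
    {"dp": [0, 0, 0], "yaw": 0},
  ],
  grip=1,
  squeeze=15,
)

```text
time_s: 22.5
tcp_pos: [0.6114, -0.221, 0.0385]
eef_rot: [180.0, -0.0, -155.8]
contact_force: [0.0, -0.0, 0.4]
gripper_width: 0.0174
gripper_force: 15.0
```

Call:
apply_moves(
  targets=[
    {"dp": [0, 0, 0.01], "yaw": 0},
    {"dp": [0, 0, 0.03], "yaw": 0},
    {"dp": [0, 0, 0.06], "yaw": 0},
    {"dp": [0, 0, 0.09], "yaw": 0},
    {"dp": [0, 0, 0.12], "yaw": 0},
    {"dp": [0, 0, 0.15], "yaw": 0},
    {"dp": [0, 0.005, 0.175], "yaw": 0},
    {"dp": [0.001, 0.02, 0.187], "yaw": 0},
    {"dp": [0.002, 0.045, 0.19], "yaw": 0},
    {"dp": [0.003, 0.075, 0.19], "yaw": 0},
    {"dp": [0.005, 0.105, 0.19], "yaw": 0},
    {"dp": [0.006, 0.135, 0.19], "yaw": 0},
    {"dp": [0.008, 0.165, 0.19], "yaw": 0},
    {"dp": [0.01, 0.195, 0.19], "yaw": 0},
    {"dp": [0.01, 0.225, 0.19], "yaw": 0},
    {"dp": [0.01, 0.25, 0.19], "yaw": 0},
    {"dp": [0.01, 0.267, 0.19], "yaw": 0},
    {"dp": [0.01, 0.275, 0.19], "yaw": 0},
    {"dp": [0.01, 0.2775, 0.19], "yaw": 0},
  ],
)

```text
time_s: 24.08
tcp_pos: [0.621, 0.0582, 0.2284]
eef_rot: [180.0, -0.0, -155.7]
contact_force: [-0.6, -0.9, -0.0]
gripper_width: 0.0176
gripper_force: 15.0
```

Call:
apply_moves(
  targets=[
    {"dp": [0.001, 0.01, 0], "yaw": 0},
    {"dp": [0.002, 0.03, 0], "yaw": 0},
    {"dp": [0.004, 0.055, 0], "yaw": 0},
    {"dp": [0.006, 0.08, 0], "yaw": 0},
    {"dp": [0.008, 0.105, 0], "yaw": 0},
    {"dp": [0.009, 0.125, 0], "yaw": 0},
    {"dp": [0.01, 0.14, 0], "yaw": 0},
    {"dp": [0.01, 0.147, 0], "yaw": 0},
    {"dp": [0.01, 0.15, 0], "yaw": 0},
    {"dp": [0.01, 0.15, 0], "yaw": 0},
    {"dp": [0.01, 0.15, 0], "yaw": 0},
  ],
)

```text
time_s: 25.0
tcp_pos: [0.6314, 0.2056, 0.2286]
eef_rot: [-180.0, -0.0, -155.8]
contact_force: [-0.1, -0.1, -0.3]
gripper_width: 0.0173
gripper_force: 15.0
```

Run:
```python
from wl import *
s,c,P=wrist("pics/w9.png")
print(s["tcp_pos"],s["gripper_width"],s["gripper_force"])
print("lid disc",rim(P,.202,s["tcp_pos"],rad=.034,tol=.004))
print("blue",rim(P,.128,(.631,.206)))
```

```text
[0.63137401 0.20559107 0.22858897] 0.017260736976076423 14.999943226575851
lid disc (3867, array([0.6182, 0.201 , 0.202 ]), array([0.0351, 0.0546, 0.0079]), 'circ', (array([0.61816378, 0.19855394]), np.float64(0.015452679598095353)), 'z', np.float64(0.2016))
blue (522, array([0.6215, 0.2044, 0.1261]), array([0.0394, 0.0558, 0.0061]), 'circ', (array([0.6305052 , 0.20583259]), np.float64(0.02792598171702303)), 'z', np.float64(0.1274))
```

View pics/w9.png

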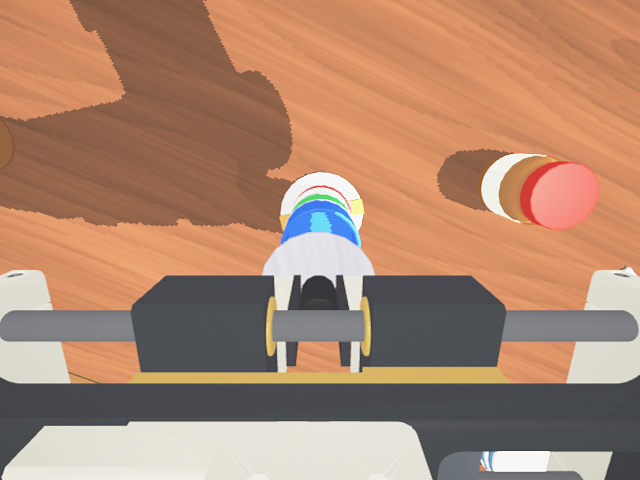

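The lid is held level at (318,255), over the blue tin at (320,225). I lower it.

Call:
apply_moves(
  targets=[
    {"dp": [0, 0.001, -0.015], "yaw": 0},
    {"dp": [0, 0.001, -0.03], "yaw": 0},
    {"dp": [0, 0.001, -0.042], "yaw": 0},
    {"dp": [0, 0.001, -0.052], "yaw": 0},
    {"dp": [0, 0.001, -0.059], "yaw": 0},
    {"dp": [0, 0.001, -0.064], "yaw": 0},
    {"dp": [0, 0.001, -0.068], "yaw": 0},
    {"dp": [0, 0.001, -0.07], "yaw": 0},
    {"dp": [0, 0.001, -0.072], "yaw": 0},
    {"dp": [0, 0.001, -0.072], "yaw": 0},
    {"dp": [0, 0.001, -0.072], "yaw": 0},
  ],
)

```text
time_s: 25.97
tcp_pos: [0.6321, 0.2076, 0.1585]
eef_rot: [-180.0, 0.1, -155.7]
contact_force: [-2.1, -0.9, 6.3]
gripper_width: 0.0176
gripper_force: 15.0
```

Call:
apply_moves(
  targets=[
    {"dp": [0, 0, 0], "yaw": 0},
    {"dp": [0, 0, 0], "yaw": 0},
    {"dp": [0, 0, 0], "yaw": 0},
    {"dp": [0, 0, 0], "yaw": 0},
    {"dp": [0, 0, 0], "yaw": 0},
    {"dp": [0, 0, 0], "yaw": 0},
    {"dp": [0, 0, 0], "yaw": 0},
    {"dp": [0, 0, 0], "yaw": 0},
    {"dp": [0, 0, 0.005], "yaw": 0},
    {"dp": [0, 0, 0.025], "yaw": 0},
    {"dp": [0, 0, 0.05], "yaw": 0},
    {"dp": [0, 0, 0.075], "yaw": 0},
    {"dp": [0, 0, 0.09], "yaw": 0},
    {"dp": [0, 0, 0.1], "yaw": 0},
    {"dp": [0, 0, 0.1], "yaw": 0},
    {"dp": [0, 0, 0.1], "yaw": 0},
    {"dp": [0, 0, 0.1], "yaw": 0},
  ],
  grip=-1,
)

```text
time_s: 27.38
tcp_pos: [0.6308, 0.2072, 0.2551]
eef_rot: [180.0, -0.1, -155.8]
contact_force: [-0.7, 0.4, -1.1]
gripper_width: 0.0877
gripper_force: 0.0
```

Run:
```python
from wl import *
s,c,P=wrist()
print(s["tcp_pos"],s["gripper_width"])
print("disc exp .132",rim(P,.132,(.631,.206),rad=.04,tol=.004))
print("knob exp .160",rim(P,.160,(.631,.206),rad=.03,tol=.004))
c=cams.capture("side");cv2.imwrite("pics/s9.png",cv2.resize(c["image"][120:300,120:360,::-1],None,fx=3,fy=3))
```

```text
[0.63078515 0.20722618 0.25511575] 0.08771657763177362
disc exp .132 (3804, array([0.6317, 0.2063, 0.132 ]), array([0.0617, 0.0615, 0.0076]), 'circ', (array([0.63155697, 0.20621648]), np.float64(0.024471259490270608)), 'z', np.float64(0.1315))
knob exp .160 (446, array([0.6314, 0.2062, 0.1587]), array([0.017 , 0.0177, 0.0052]), 'circ', (array([0.6312054 , 0.20614338]), np.float64(0.006679756217392983)), 'z', np.float64(0.1594))
```

View pics/s9.png

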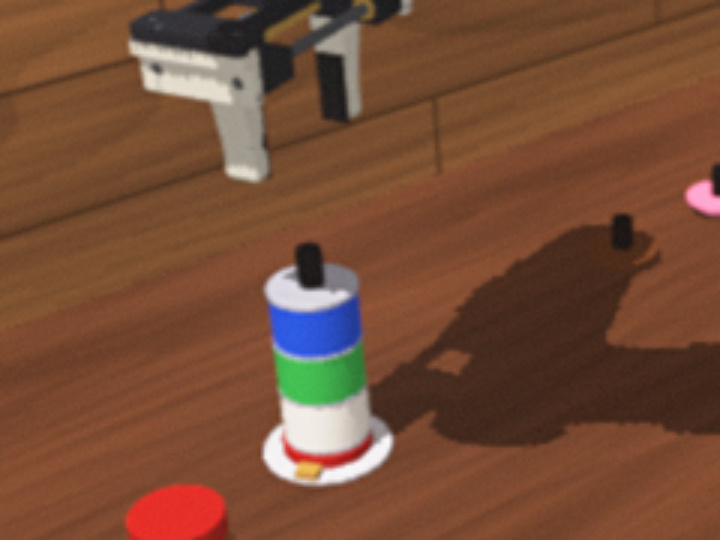

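The stack stands nested with the lid on, and the gripper is clear above it. I hand in.

```bash
python3 -c "
from plant import r
print(r.close_job())"
```

```text
the job is handed in; nothing more can be done
None
```

The carrier is packed and handed in: white, green and blue tins nested on the base, closed with the steel lid, each checked by camera at its seated height; the judge returned no verdict.

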